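Take the nested pots apart

ROBOT

A 6-joint arm with a two-finger parallel gripper is mounted at the origin on the work surface. World frame = base frame: x ahead of the robot, y to its left, z up, the work surface at z = 0. Lengths are in mm, angles in rad, forces in N, time in s.
With the tool pointing down it reaches from about 300 to 950 mm from the base axis. Payload 3.1 kg.
Tool frame: the origin (TCP) lies at the centre of the arm's flange, where the gripper is bolted on; the fingertips stand 173 mm ahead of it and the grasp point (between the pads) lies 155 mm ahead of it; x points along the fingers, y is the direction in which the jaws open and shut, and the axes are right-handed (so a half turn about x gives the same grasp; the last joint's range is limited). The gripper opens to 85 mm and grips with 20 to 120 N. Pads are 22 mm wide; open, the fingers measure 114 mm over their backs; the gripper's body (76 mm by 85 mm) begins 54 mm behind the grasp point. The pads swing forward as they close: fully open they stand 13 mm farther back than shut.
Start: joints at [1.118, 0.308, 1.634, -0, 1.2, -0.07], TCP at [233.476, 579.761, 404.672] pointing down, gripper open.
Joint ranges: [-3.06, 3.06], [-0.79, 1.96], [0.05, 2.63], [-1.19, 4.34], [0.05, 2.64], [-2.94, 2.94]. Speed limits (rad/s): [2.79, 2.79, 3.14, 3.14, 3.14, 3.14].

INTERFACE

Orientations are given as a rotation vector (axis times angle).
In Python, from rig import r gives the robot as it stands. The module is installed in compiled form; this text tells all that it offers.
- The arm moves only by the tool move_arm, never from a script. Its argument "series" is a list of rows, each an object with "slide": the shift along the tool's x, y, z in mm, a list of three; "turn": the turn about the tool's x in rad; "claw": the opening, from 0 (shut) to 1 (fully open). A call has 1 to 8 rows; each row is the pose to reach, as a shift and turn from the pose commanded when the call began, along the tool's axes at that moment; what a row does not reach only later rows make up. A row lasts 1/10 s, in which the tool goes at most 50 mm and 8.59 degrees, less where a joint would pass 70% of its speed; a pose out of reach is approached as far as the arm can. A call with a gripper value outside its range is refused whole. The fingers move at their own pace and stop on an object; "force" is the grip in N (left out, the last holds). Time passes only in rows, so rows that repeat a pose let the fingers close. It gives the time, the measured TCP pose, the force and the opening at its end, in the units of the state.
- r.sense(): the state, without advancing time (a new reading comes with each control period).
- r.read_camera(name): name is "scene" or "top"; returns (picture, depth): 384x512x3 uint8, blue, green, red; 384x512 float32, mm along the optical axis (not along the pixel's ray), 0 where there is no reading.
- r.calibration(name): a dict with "vfov" (degrees; the focal length in pixels is half the picture's height over the tangent of half this angle, whatever the lens; pixels are square), "cx", "cy" (the principal point, pixels), "distortion" ([k1, k2, p1, p2, k3] as OpenCV has them; the pictures are not rectified), "R" (3x3) and "t" (3): a world point X has camera coordinates R X + t. Camera axes: x right, y down, z forward; pixel columns grow to the right and rows downward; lengths in mm; the calibration is good to about 2 mm. A picture is of the moment at which its call begins. calibration takes no time and is no camera call.
- r.hand_in(): hands the job in, once; it reports no verdict.
Trained networks look in the newest picture that a camera, given by its name, has taken for a name from the list of things; names that differ only in an ending like _2 or _b are one class to them, and where a whole thing is asked for, a point or a joint stands for the part that bears it (a point fixed in the world has none). Each returns a list of dicts, best first, with "p" (0 to 1); they miss things now and then, are a little off and sometimes report something else, mostly with a low value. They report only what shows in the picture. A call takes as long as a camera call.
- r.cut_out(camera, target): "region" (384x512 bool, what is visible of it) and "rect" ([left, top, right, bottom] in pixels, round what is visible of it).
The state is a dict: "t": time; "joints": joint angles; "dq": joint speeds; "joint_torque": joint torques, N m; "eef_pos": TCP position; "ee_rot": TCP orientation; "contact_force": force on the tool from outside, world axes, zero at the start; "ft_torque": the same for the moment, N m; "width": opening from 0.0 (shut) to 1.0 (fully open).
Only numpy, scipy, OpenCV 4.12 (cv2) and the standard library are available. Lean on these libraries where they do the work, as an engineer would, in place of code of your own. Each camera call takes 0.05 s, during which the arm holds its last target.

TASK

Take the nested pots in the steel bucket apart in order: first lift the green pot out of the orange pot and stand it upright on the grey stone saucer, then lift the orange pot out of the bucket and stand it upright on the same saucer, beside the green one. Set each pot down rather than dropping it, and leave the bucket standing where it is.

Things in the scene. Friction and masses are not known exactly. Their poses are not given: they have to be found in the camera images.
- green_center (a point): Green plastic pot: the point on its axis half-way up; z up its axis. 87 mm tall, about 70 g: a straight collar 58 mm across over the upper 42 mm (open top), below it a body 45 mm tall tapering from 45 to 38 mm at the flat foot. At the start nested in the orange pot with 3 mm of play, the whole collar standing free on the orange rim; this point is then 114 mm above the table.
- orange_center (a point): Point on the axis of the round orange plastic pot, half-way up; z along its axis, upwards. The pot is 112 mm tall, 58 mm across at the rim and 48 mm at its flat foot, wall 3.5 mm, about 0.09 kg. At the start it stands loosely in the steel bucket, its rim 48 mm above the bucket's rim and 116 mm above the table.
- saucer_floor (a point): Centre of the flat upper floor of the round grey stone saucer, 10 mm above the table; z up. The floor is 206 mm across, with room for both pots side by side; around it a lip rises 10 mm higher, and the saucer is 240 mm across in all. Heavy (about 1.6 kg). The smaller terracotta saucer on the table is another one.
- bucket: Small open steel bucket with its wire handle folded down along the side; origin at the centre of its underside, on the table; z up. 68 mm tall, 104 mm across at the rim, 80 mm at the foot, wall 3 mm, floor 4 mm thick; about 0.5 kg, standing loose.

How it is judged:
By the outcome, as a careful person would: the job done as asked, in the order asked, and still so for the second after the job is handed in, with the robot touching nothing.
It also fails if it takes over 64 s, if anything falls off the work surface, if the arm or the gripper's body presses on something with over 40 N, if the wrist force passes 120 N, or if a joint passes its speed limit or range.

## Working session

There is one attempt and no reset: what is moved stays moved. The work goes in short steps, Python scripts to look and compute and a tool call to move; the robot and the scene stay as the last step left them, time stands still between calls to the robot, and variables do not carry over. Pictures are saved under pics/ and viewed, and the job is handed in when it is done.

Besides the shell and the picture viewer there is one more tool, called after "Call:" in YAML: its name, and indented under it one key for each argument. move_arm: Moves the arm, as the interface text tells. Its arguments: {"type":"object","properties":{"series":{"type":"array"},"force":{"type":"number"}},"required":["series"]}

```bash
mkdir -p pics
cat > h.py <<'E'
import numpy as np, cv2
from rig import r
def K(name):
    c=r.calibration(name); f=192/np.tan(np.radians(c["vfov"])/2)
    return np.array([[f,0,c["cx"]],[0,f,c["cy"]],[0,0,1.]]),np.array(c["distortion"],float),np.array(c["R"]),np.array(c["t"])
def cloud(name,depth,mask):
    k,d,R,t=K(name); v,u=np.nonzero(mask&(depth>0))
    n=cv2.undistortPoints(np.stack([u,v],1).astype(float).reshape(-1,1,2),k,d).reshape(-1,2)
    z=depth[v,u].astype(float)
    P=np.c_[n*z[:,None],z]
    return (P-t)@R
E
python3 - <<'E'
from h import *
print(r.sense())
for n in("scene","top"):
    p,d=r.read_camera(n); cv2.imwrite(f"pics/{n}0.png",p); np.save(f"{n}.npy",d)
    k,_,R,t=K(n); print(n,k[0,0],-R.T@t,_)
    for th in("green_center","orange_center","saucer_floor","bucket"):
        for o in r.cut_out(n,th)[:3]:
            m=o["region"]; P=cloud(n,d,m)
            print(th,round(o["p"],2),o["rect"],m.sum(),np.percentile(P,[2,50,98],axis=0).round(0).tolist() if len(P) else None)
print(r.sense()["t"])
E
```

```text
{'t': 0.0, 'joints': array([ 1.11832014e+00,  3.09022420e-01,  1.63518573e+00, -1.68781233e-05,
        1.19969123e+00, -6.96943869e-02]), 'dq': array([ 6.23479059e-04,  7.48109331e-04, -8.72235602e-04, -1.28036472e-03,
        7.10330581e-05,  1.18997533e-03]), 'joint_torque': array([-2.37795630e-04, -4.15252626e+01, -2.76664478e+01, -6.96365555e-05,
        1.01706223e-02,  8.18361059e-06]), 'eef_pos': array([233.27894483, 579.37955075, 403.43615845]), 'ee_rot': array([ 0.2985605 ,  1.55043679, -0.30208536]), 'contact_force': array([ 0.36061018, -0.6403348 , -0.70843523]), 'ft_torque': array([-0.06751655,  0.03117867, -0.00058551]), 'width': 0.9979618780173877}
scene 498.26419712361445 [1007.39178272 -343.39648291  713.14460156] [-0.19756544  0.          0.          0.          0.        ]
green_center 0.9 [346.9, 129.4, 379.7, 166.6] 1103 [[538.0, 196.0, 107.0], [571.0, 222.0, 142.0], [597.0, 259.0, 160.0]]
orange_center 0.85 [342.3, 157.3, 375.5, 194.9] 821 [[552.0, 197.0, 41.0], [585.0, 205.0, 82.0], [597.0, 236.0, 117.0]]
saucer_floor 0.86 [115.6, 221.8, 254.8, 338.8] 12665 [[4
[... 197 characters left out ...]
6 [452.22294663   7.74915753 754.1931361 ] [-0.06477787  0.          0.          0.          0.        ]
green_center 0.7 [109.6, 148.8, 148.0, 192.1] 1252 [[540.0, 197.0, 75.0], [573.0, 237.0, 131.0], [594.0, 252.0, 159.0]]
orange_center 0.77 [134.6, 168.6, 164.5, 198.4] 396 [[541.0, 198.0, 10.0], [557.0, 204.0, 68.0], [581.0, 224.0, 117.0]]
orange_center 0.57 [117.1, 151.1, 175.0, 208.7] 1443 [[521.0, 173.0, 0.0], [566.0, 215.0, 38.0], [630.0, 266.0, 70.0]]
saucer_floor 0.55 [280.2, 134.0, 406.8, 253.0] 12085 [[447.0, -256.0, 6.0], [552.0, -148.0, 10.0], [662.0, -40.0, 21.0]]
bucket 0.57 [119.1, 151.7, 174.9, 210.5] 1343 [[521.0, 173.0, 2.0], [568.0, 215.0, 39.0], [627.0, 266.0, 70.0]]
0.5
```

Run:
```python
from h import *
from scipy.optimize import least_squares
for n in("scene","top"):
    p=cv2.imread(f"pics/{n}0.png"); d=np.load(n+".npy")
    P=cloud(n,d,np.ones_like(d,bool))
    def circ(Q):
        s=least_squares(lambda a:np.hypot(Q[:,0]-a[0],Q[:,1]-a[1])-a[2],[*Q[:,:2].mean(0),40],loss="soft_l1",f_scale=2).x
        return s.round(1),len(Q)
    near=np.hypot(P[:,0]-570,P[:,1]-222)<90
    Q=P[near]
    for a,b in((64,72),(100,112),(118,150),(154,162)): 
        S=Q[(Q[:,2]>a)&(Q[:,2]<b)]
        if b<80: S=S[np.hypot(S[:,0]-570,S[:,1]-222)>40]
        print(n,a,b,circ(S), S.mean(0).round(0))
    S=P[(P[:,2]>17)&(P[:,2]<24)&(np.hypot(P[:,0]-553,P[:,1]+148)<135)]
    print("lip",circ(S))
    # tall things
    T=P[(P[:,2]>30)&(P[:,0]>200)&(P[:,0]<900)]
    print(np.unique((T[:,:2]//60*60).astype(int),axis=0,return_counts=True) if 0 else "")
    if n=="scene": cv2.imwrite("pics/scene0c.png",cv2.resize(p[90:240,270:430],None,fx=4,fy=4))
R=cv2.Rodrigues(r.sense()["ee_rot"])[0]; print(R.round(3))
```

```text
scene 64 72 (array([571.1, 219.8,  49.9]), 287) [583. 208.  68.]
scene 100 112 (array([569.3, 224.9,  27.9]), 136) [582. 207. 106.]
scene 118 150 (array([569.4, 224.2,  27.5]), 707) [571. 222. 135.]
scene 154 162 (array([568.7, 224.2,  27.2]), 242) [569. 223. 158.]
lip (array([ 554.9, -147.6,  114.6]), 1755)

top 64 72 (array([569.7, 221. ,  50.3]), 302) [567. 213.  67.]
top 100 112 (array([565.5, 221. ,  23.4]), 131) [569. 226. 107.]
top 118 150 (array([567.1, 223.8,  26.9]), 600) [570. 230. 131.]
top 154 162 (array([568.1, 225.2,  27.4]), 295) [569. 226. 158.]
lip (array([ 553.8, -146.9,  115.3]), 1413)

[[-0.     0.374  0.928]
 [-0.     0.928 -0.374]
 [-1.    -0.    -0.   ]]
```

View pics/scene0.png

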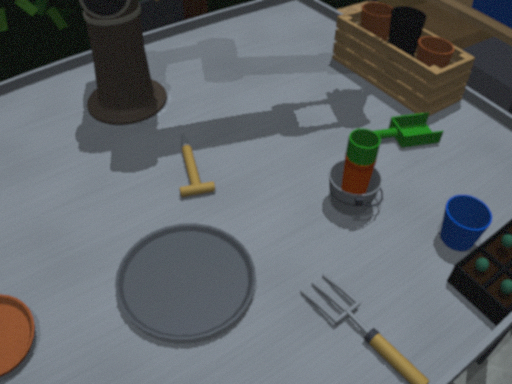

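View pics/top0.png

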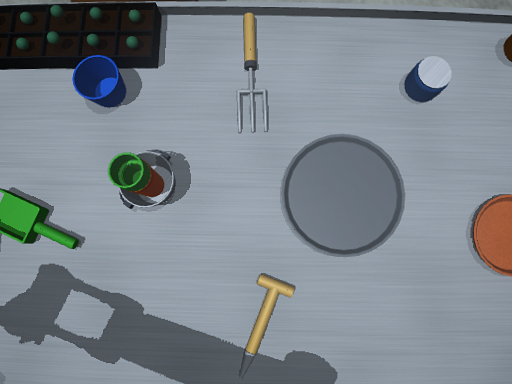

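Run:
```python
from h import *
d=np.load("scene.npy");P=cloud("scene",d,np.ones_like(d,bool))
T=P[(P[:,2]>60)&(P[:,0]>150)&(P[:,0]<900)]
for x in range(150,900,75):
  print(x,[(y,int(Q[:,2].max())) for y in range(-300,900,75) for Q in [T[(T[:,0]>=x)&(T[:,0]<x+75)&(T[:,1]>=y)&(T[:,1]<y+75)]] if len(Q)>3])
R=cv2.Rodrigues(np.array(r.sense()["ee_rot"]))[0]
print(R.T@(np.array([568.8,224.4,403])-r.sense()["eef_pos"]))
```

```text
150 [(525, 167), (600, 165), (675, 164)]
225 [(525, 191), (600, 195), (675, 194)]
300 [(525, 193), (600, 194), (675, 195)]
375 [(525, 155), (600, 155), (675, 155)]
450 [(150, 70), (225, 69), (525, 134), (600, 134), (675, 133)]
525 [(150, 161), (225, 162)]
600 [(150, 71), (225, 71)]
675 [(225, 77), (300, 78)]
750 [(225, 77), (300, 79)]
825 [(225, 64), (300, 75)]
[   1.64278514 -204.34152522  443.77742015]
```

Call:
move_arm:
  series:
    - {"slide":[0,-20,44],"turn":0,"claw":1}
    - {"slide":[0,-40,88],"turn":0,"claw":1}
    - {"slide":[0,-60,132],"turn":0,"claw":1}
    - {"slide":[0,-80,176],"turn":0,"claw":1}
    - {"slide":[0,-100,220],"turn":0,"claw":1}
    - {"slide":[0,-120,264],"turn":0,"claw":1}
    - {"slide":[0,-140,308],"turn":0,"claw":1}
    - {"slide":[0,-160,352],"turn":0,"claw":1}

```text
t: 1.3
eef_pos: [501.3, 298.3, 405.0]
ee_rot: [0.301, 1.549, -0.3]
contact_force: [-0.4, 0.8, 1.3]
width: 1.002
```

Call:
move_arm:
  series:
    - {"slide":[0,-15,32],"turn":0,"claw":1}
    - {"slide":[0,-30,62],"turn":0,"claw":1}
    - {"slide":[0,-44,92],"turn":0,"claw":1}
    - {"slide":[0,-44,92],"turn":0,"claw":1}
    - {"slide":[0,-44,92],"turn":0,"claw":1}
    - {"slide":[0,-44,92],"turn":0,"claw":1}

```text
t: 1.9
eef_pos: [568.6, 225.2, 404.5]
ee_rot: [0.3, 1.551, -0.3]
contact_force: [-0.6, -0.4, 0.2]
width: 0.998
```

Run:
```python
from h import *
s=r.sense();R=cv2.Rodrigues(np.array(s["ee_rot"]))[0]
print(s["t"],s["eef_pos"],s["contact_force"],R.round(3).tolist(),R.T@(np.array([568.8,224.4,295])-s["eef_pos"]))
p,d=r.read_camera("scene");cv2.imwrite("pics/s1.png",p)
```

```text
1.9 [568.61558493 225.17365101 404.54270009] [-0.58672642 -0.38202423  0.19721202] [[-0.001, 0.373, 0.928], [0.0, 0.928, -0.373], [-1.0, -0.0, -0.001]] [109.54227684  -0.64779866   0.55283801]
```

View pics/s1.png

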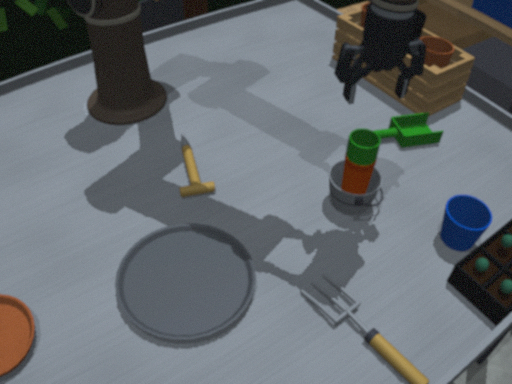

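The gripper is open above the pots: fingers at about (350,95) and (403,88), green pot at (363,147). I'll descend.

Call:
move_arm:
  series:
    - {"slide":[30,0,0],"turn":0,"claw":1}
    - {"slide":[55,-0.5,0.5],"turn":0,"claw":1}
    - {"slide":[75,-0.5,0.5],"turn":0,"claw":1}
    - {"slide":[92,-0.5,0.5],"turn":0,"claw":1}
    - {"slide":[104,-0.5,0.5],"turn":0,"claw":1}
    - {"slide":[109,-0.5,0.5],"turn":0,"claw":1}
    - {"slide":[109,-0.5,0.5],"turn":0,"claw":1}

```text
t: 2.65
eef_pos: [569.0, 224.5, 295.2]
ee_rot: [0.299, 1.551, -0.3]
contact_force: [0.3, 0.2, 0.2]
width: 1.002
```

Run:
```python
from h import *
s=r.sense()
print(s["t"],s["eef_pos"],s["contact_force"])
p,d=r.read_camera("scene");cv2.imwrite("pics/s2.png",cv2.resize(p[40:240,270:430],None,fx=3,fy=3))
```

```text
2.65 [568.96055527 224.4989158  295.19367207] [0.29744063 0.24459081 0.23949718]
```

View pics/s2.png

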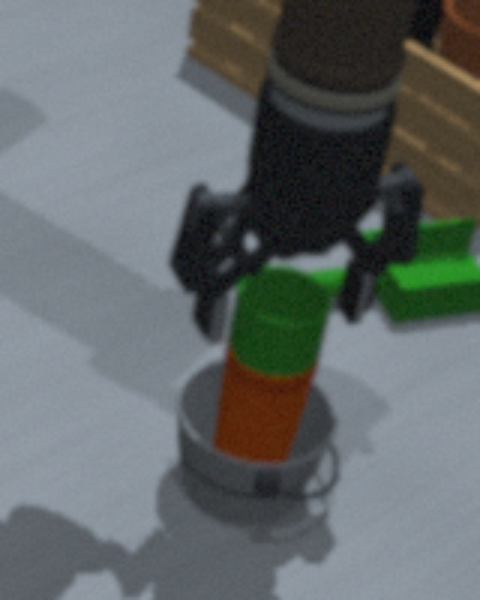

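The fingers straddle the green collar: tips at crop (205,335) and (352,315), above the orange rim. I'll close gently.

Call:
move_arm:
  series:
    - {"slide":[2,0,0],"turn":0,"claw":0.8}
    - {"slide":[2,0,0],"turn":0,"claw":0.72}
    - {"slide":[2,0,0],"turn":0,"claw":0.66}
    - {"slide":[2,0,0],"turn":0,"claw":0.6}
    - {"slide":[2,0,0],"turn":0,"claw":0.5}
    - {"slide":[2,0,0],"turn":0,"claw":0.5}
    - {"slide":[2,0,0],"turn":0,"claw":0.5}
    - {"slide":[2,0,0],"turn":0,"claw":0.5}
  force: 30

```text
t: 3.5
eef_pos: [570.0, 224.1, 294.8]
ee_rot: [0.301, 1.548, -0.3]
contact_force: [0.6, -0.4, 5.3]
width: 0.683
```

Call:
move_arm:
  series:
    - {"slide":[-3,0,0],"turn":0,"claw":0.5}
    - {"slide":[-7,0,0],"turn":0,"claw":0.5}
    - {"slide":[-12,0,0],"turn":0,"claw":0.5}
    - {"slide":[-18,0,0],"turn":0,"claw":0.5}
    - {"slide":[-24,0,0],"turn":0,"claw":0.5}
    - {"slide":[-30,0,0],"turn":0,"claw":0.5}
    - {"slide":[-30,0,0],"turn":0,"claw":0.5}

```text
t: 4.2
eef_pos: [569.9, 224.2, 325.2]
ee_rot: [0.301, 1.548, -0.299]
contact_force: [0.3, -0.0, -1.1]
width: 0.682
```

Run:
```python
from h import *
s=r.sense()
print(s["t"],s["eef_pos"],s["contact_force"],s["width"])
p,d=r.read_camera("scene");cv2.imwrite("pics/s3.png",cv2.resize(p[40:240,270:430],None,fx=3,fy=3))
```

```text
4.2 [569.94226744 224.20725161 325.16015252] [ 0.31705587 -0.01927161 -1.06175889] 0.681807510496284
```

View pics/s3.png

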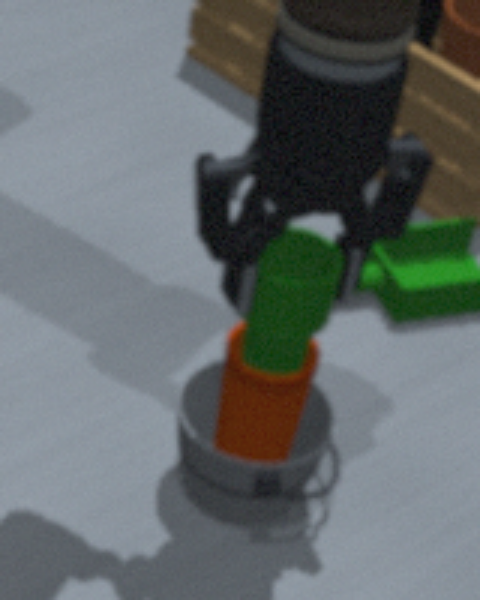

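The green pot is coming out (foot now near crop (280,365)) and the orange pot stays in the bucket. I'll lift on.

Call:
move_arm:
  series:
    - {"slide":[-10,0,0],"turn":0,"claw":0.5}
    - {"slide":[-25,0,0],"turn":0,"claw":0.5}
    - {"slide":[-40,0,0],"turn":0,"claw":0.5}
    - {"slide":[-60,0,0],"turn":0,"claw":0.5}
    - {"slide":[-80,0,0],"turn":0,"claw":0.5}
    - {"slide":[-90,0,0],"turn":0,"claw":0.5}
    - {"slide":[-90,0,0],"turn":0,"claw":0.5}

```text
t: 4.95
eef_pos: [570.2, 224.3, 417.0]
ee_rot: [0.302, 1.545, -0.298]
contact_force: [0.1, -0.3, -1.2]
width: 0.685
```

Run:
```python
from h import *
s=r.sense();R=cv2.Rodrigues(np.array(s["ee_rot"]))[0]
sc=np.array([554.4,-147.2,0]);zt=np.array([.928,-.374,0])
print(s["t"],s["eef_pos"],R.T@(sc+50*zt+[0,0,s["eef_pos"][2]]-s["eef_pos"]))
for n in("scene","top"):
  p,d=r.read_camera(n);cv2.imwrite(f"pics/{n}4.png",p)
  P=cloud(n,d,np.ones_like(d,bool))
  hsv=cv2.cvtColor(p,cv2.COLOR_BGR2HSV)
  o=(hsv[...,0]>35)&(hsv[...,0]<85)&(hsv[...,1]>120)
  G=cloud(n,d,o);G=G[np.hypot(G[:,0]-569,G[:,1]-224)<60];G=G[G[:,2]>100]
  print(n,np.percentile(G,[1,50,99],axis=0).round(1).tolist(),len(G))
  Q=P[(np.hypot(P[:,0]-569,P[:,1]-222)<40)&(P[:,2]>108)&(P[:,2]<120)]
  print(Q.mean(0),len(Q))
```

```text
4.95 [570.15639687 224.28541702 416.96844021] [  -0.50522555 -350.50320599  174.15779454]
scene [[544.4, 189.5, 201.1], [581.3, 214.3, 260.9], [598.9, 253.3, 397.2]] 1378
[569.77698574 225.00968081 114.02689845] 325
top [[539.6, 199.7, 197.6], [549.8, 224.1, 260.3], [593.2, 251.8, 339.5]] 608
[562.31835945 219.32350603 114.99883532] 229
```

View pics/scene4.png

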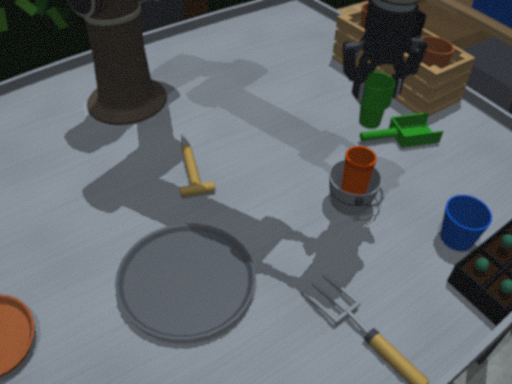

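The green pot hangs clear at (377,100), with the orange pot still in the bucket at (358,170). I'll carry it to the saucer.

Call:
move_arm:
  series:
    - {"slide":[0,-15,8],"turn":0,"claw":0.5}
    - {"slide":[0,-45,22],"turn":0,"claw":0.5}
    - {"slide":[0,-80,40],"turn":0,"claw":0.5}
    - {"slide":[0,-115,57],"turn":0,"claw":0.5}
    - {"slide":[0,-150,74],"turn":0,"claw":0.5}
    - {"slide":[0,-185,92],"turn":0,"claw":0.5}
    - {"slide":[0,-220,109],"turn":0,"claw":0.5}
    - {"slide":[0,-255,127],"turn":0,"claw":0.5}

```text
t: 5.85
eef_pos: [591.1, -62.5, 412.2]
ee_rot: [0.3, 1.553, -0.301]
contact_force: [-0.1, -0.0, -0.5]
width: 0.675
```

Call:
move_arm:
  series:
    - {"slide":[0,-30,15],"turn":0,"claw":0.5}
    - {"slide":[0,-60,30],"turn":0,"claw":0.5}
    - {"slide":[10,-80,40],"turn":0,"claw":0.5}
    - {"slide":[30,-90,45],"turn":0,"claw":0.5}
    - {"slide":[60,-95,47],"turn":0,"claw":0.5}
    - {"slide":[85,-95,47],"turn":0,"claw":0.5}
    - {"slide":[100,-95,47],"turn":0,"claw":0.5}
    - {"slide":[100,-95,47],"turn":0,"claw":0.5}

```text
t: 6.65
eef_pos: [598.2, -165.7, 309.7]
ee_rot: [0.302, 1.558, -0.3]
contact_force: [-0.9, 0.6, -0.9]
width: 0.678
```

```bash
cat > look.py <<'E'
from h import *
import sys
tag=sys.argv[1]; lo,hi=map(int,sys.argv[2].split(','))
s=r.sense();R=cv2.Rodrigues(np.array(s["ee_rot"]))[0]
print(s["t"],s["eef_pos"].round(1),s["contact_force"].round(1),s["width"],"xaxis",R[:,0].round(4),"yaxis",R[:,1].round(4))
for n in("scene","top"):
  p,d=r.read_camera(n);cv2.imwrite(f"pics/{n}{tag}.png",p)
  hsv=cv2.cvtColor(p,cv2.COLOR_BGR2HSV)
  o=(hsv[...,0]>=lo)&(hsv[...,0]<=hi)&(hsv[...,1]>120)
  G=cloud(n,d,o);G=G[np.hypot(G[:,0]-s["eef_pos"][0],G[:,1]-s["eef_pos"][1])<60];G=G[G[:,2]<s["eef_pos"][2]-100]
  print(n,len(G),np.percentile(G,[1,50,99],axis=0).round(1).tolist())
E
python3 look.py 5 35,85
```

```text
6.65 [ 598.2 -165.7  309.7] [-0.9  0.6 -0.9] 0.6783952070792817 xaxis [-0.0075  0.0024 -1.    ] yaxis [ 3.740e-01  9.274e-01 -6.000e-04]
scene 1726 [[568.9, -192.6, 95.4], [604.8, -165.6, 149.6], [624.4, -137.9, 175.6]]
top 689 [[567.8, -188.4, 90.4], [590.0, -165.3, 136.8], [613.4, -134.4, 176.4]]
```

View pics/scene5.png

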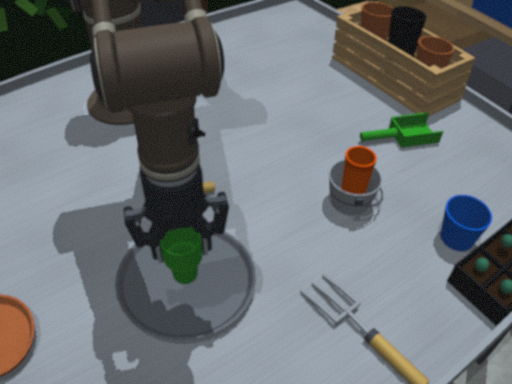

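The green pot is upright over the saucer at (183,255), with foot z about 88. I'll lower it in small steps.

Call:
move_arm:
  series:
    - {"slide":[15,0,0],"turn":0,"claw":0.5}
    - {"slide":[35,0,0],"turn":0,"claw":0.5}
    - {"slide":[52,0,0],"turn":0,"claw":0.5}
    - {"slide":[62,0,0],"turn":0,"claw":0.5}
    - {"slide":[67,0,0],"turn":0,"claw":0.5}
    - {"slide":[69,0,0],"turn":0,"claw":0.5}
    - {"slide":[70,0,0],"turn":0,"claw":0.5}
    - {"slide":[70,0,0],"turn":0,"claw":0.5}

```text
t: 7.55
eef_pos: [600.5, -165.8, 244.3]
ee_rot: [0.3, 1.549, -0.3]
contact_force: [-0.1, 0.4, -1.1]
width: 0.683
```

```bash
python3 look.py 6 35,85
```

```text
7.55 [ 600.5 -165.8  244.3] [-0.1  0.4 -1.1] 0.6828680063639324 xaxis [ 1.3e-03 -4.0e-04 -1.0e+00] yaxis [3.736e-01 9.276e-01 1.000e-04]
scene 1418 [[573.0, -193.1, 27.3], [607.3, -166.0, 80.8], [628.2, -138.6, 109.9]]
top 404 [[569.9, -181.2, 22.4], [593.6, -158.4, 68.1], [614.7, -135.7, 108.2]]
```

Call:
move_arm:
  series:
    - {"slide":[2,0,0],"turn":0,"claw":0.5}
    - {"slide":[4,0,0],"turn":0,"claw":0.5}
    - {"slide":[6,0,0],"turn":0,"claw":0.5}
    - {"slide":[8,0,0],"turn":0,"claw":0.5}
    - {"slide":[8,0,0],"turn":0,"claw":0.5}

```text
t: 8.15
eef_pos: [599.8, -165.6, 235.1]
ee_rot: [0.301, 1.551, -0.3]
contact_force: [0.5, 0.5, -1.2]
width: 0.682
```

Call:
move_arm:
  series:
    - {"slide":[1,0,0],"turn":0,"claw":0.5}
    - {"slide":[2,0,0],"turn":0,"claw":0.5}
    - {"slide":[2,0,0],"turn":0,"claw":0.5}

```text
t: 8.45
eef_pos: [600.2, -165.7, 233.8]
ee_rot: [0.3, 1.55, -0.3]
contact_force: [0.2, 0.8, -0.8]
width: 0.681
```

Call:
move_arm:
  series:
    - {"slide":[0.5,0,0],"turn":0,"claw":0.5}
    - {"slide":[1,0,0],"turn":0,"claw":0.5}
    - {"slide":[1,0,0],"turn":0,"claw":0.5}

```text
t: 8.75
eef_pos: [600.3, -165.7, 233.7]
ee_rot: [0.3, 1.549, -0.3]
contact_force: [-2.5, 0.0, 5.1]
width: 0.681
```

Call:
move_arm:
  series:
    - {"slide":[0.5,0,0],"turn":0,"claw":0.5}
    - {"slide":[1,0,0],"turn":0,"claw":0.5}
    - {"slide":[1,0,0],"turn":0,"claw":0.5}

```text
t: 9.05
eef_pos: [600.5, -165.8, 233.7]
ee_rot: [0.3, 1.549, -0.3]
contact_force: [-2.9, 1.9, 10.3]
width: 0.683
```

In contact (+5 to 10 N up). I'll release gradually.

Call:
move_arm:
  series:
    - {"slide":[-0.5,0,0],"turn":0,"claw":0.69}
    - {"slide":[-0.5,0,0],"turn":0,"claw":0.72}
    - {"slide":[-0.5,0,0],"turn":0,"claw":0.78}
    - {"slide":[-0.5,0,0],"turn":0,"claw":0.88}
    - {"slide":[-0.5,0,0],"turn":0,"claw":1}
    - {"slide":[-0.5,0,0],"turn":0,"claw":1}
    - {"slide":[-0.5,0,0],"turn":0,"claw":1}

```text
t: 9.75
eef_pos: [600.1, -165.6, 232.0]
ee_rot: [0.3, 1.55, -0.3]
contact_force: [-0.4, 0.0, 0.1]
width: 1.0
```

```bash
python3 look.py 7 35,85
```

```text
9.75 [ 600.1 -165.6  232. ] [-0.4  0.   0.1] 0.9999636630854672 xaxis [-2.e-04  1.e-04 -1.e+00] yaxis [0.3735 0.9276 0.    ]
scene 1379 [[573.0, -192.9, 17.8], [606.3, -166.2, 70.6], [627.8, -138.5, 98.9]]
top 381 [[570.0, -180.6, 11.4], [593.9, -155.6, 60.6], [615.5, -136.0, 97.9]]
```

View pics/scene7.png

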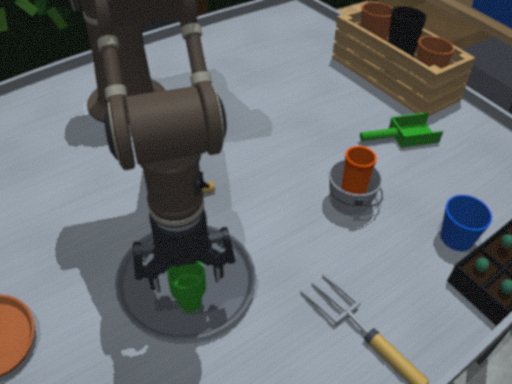

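The green pot stands upright at about (187,285), rim near z = 98. I'll retreat straight up and head back.

Call:
move_arm:
  series:
    - {"slide":[-15,0,0],"turn":0,"claw":1}
    - {"slide":[-45,0,0],"turn":0,"claw":1}
    - {"slide":[-80,0,0],"turn":0,"claw":1}
    - {"slide":[-110,0,0],"turn":0,"claw":1}
    - {"slide":[-120,30,-10],"turn":0,"claw":1}
    - {"slide":[-120,70,-30],"turn":0,"claw":1}
    - {"slide":[-120,110,-50],"turn":0,"claw":1}
    - {"slide":[-120,150,-70],"turn":0,"claw":1}

```text
t: 10.65
eef_pos: [591.0, 1.0, 354.0]
ee_rot: [0.301, 1.547, -0.301]
contact_force: [0.8, 1.0, -0.2]
width: 1.006
```

Run:
```python
from h import *
from scipy.optimize import least_squares
s=r.sense();R=cv2.Rodrigues(np.array(s["ee_rot"]))[0]
print(s["t"],s["eef_pos"].round(1))
def circ(Q,rad=None):
    return least_squares(lambda a:np.hypot(Q[:,0]-a[0],Q[:,1]-a[1])-(rad or a[2]),[*Q[:,:2].mean(0),rad or 30],loss="soft_l1",f_scale=2).x.round(1),len(Q)
for n in("scene","top"):
  p,d=r.read_camera(n);cv2.imwrite(f"pics/{n}8.png",p)
  P=cloud(n,d,np.ones_like(d,bool))
  Q=P[np.hypot(P[:,0]-569,P[:,1]-224)<80]
  for a,b in((90,110),(112,120)): print(n,a,b,circ(Q[(Q[:,2]>a)&(Q[:,2]<b)]))
  S=Q[(Q[:,2]>64)&(Q[:,2]<72)];S=S[np.hypot(S[:,0]-570,S[:,1]-222)>40];print("bucket",circ(S))
  Q=P[np.hypot(P[:,0]-600,P[:,1]+165)<50]; S=Q[(Q[:,2]>85)&(Q[:,2]<103)]
  print("green",circ(S),np.percentile(S[:,2],99), )
  S=Q[(Q[:,2]>25)&(Q[:,2]<50)];print("green low",circ(S))
print(R.T@(np.array([569,224,s["eef_pos"][2]])-s["eef_pos"]))
```

```text
10.65 [591.   1. 354.]
scene 90 110 (array([570. , 224. ,  26.5]), 431)
scene 112 120 (array([569.8, 224.5,  27.5]), 236)
bucket (array([571.1, 220. ,  49.9]), 286)
green (array([ 600.1, -164.8,   27.1]), 544) 99.57367522319463
green low (array([ 599.8, -165.2,   19.5]), 205)<stdin>:6: RuntimeWarning: Mean of empty slice.
  ret = um.true_divide(
Traceback (most recent call last):
ValueError: Initial guess is outside of provided bounds
```

View pics/scene8.png

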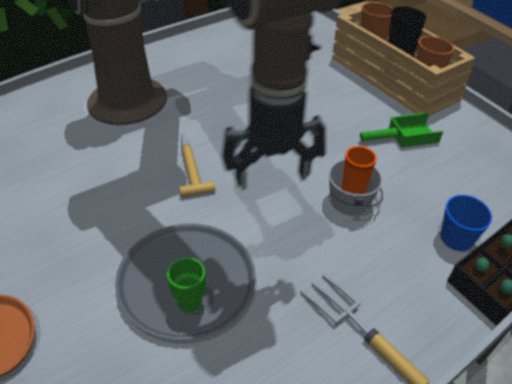

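The green pot stands upright on the saucer (187,285); the orange pot is at (358,170) in the bucket. Next I'll go above the orange pot.

Call:
move_arm:
  series:
    - {"slide":[0,40,-20],"turn":0,"claw":1}
    - {"slide":[0,80,-40],"turn":0,"claw":1}
    - {"slide":[0,120,-61],"turn":0,"claw":1}
    - {"slide":[0,155,-80],"turn":0,"claw":1}
    - {"slide":[0,185,-96],"turn":0,"claw":1}
    - {"slide":[0,199,-103],"turn":0,"claw":1}
    - {"slide":[0,199,-103],"turn":0,"claw":1}
    - {"slide":[0,199,-103],"turn":0,"claw":1}

```text
t: 11.55
eef_pos: [570.3, 221.8, 352.5]
ee_rot: [0.299, 1.549, -0.301]
contact_force: [1.0, 0.0, 0.0]
width: 0.996
```

Run:
```python
from h import *
s=r.sense();R=cv2.Rodrigues(np.array(s["ee_rot"]))[0]
print(s["t"],s["eef_pos"].round(1),R.T@(np.array([569.9,224.2,252])-s["eef_pos"]))
```

```text
11.55 [570.3 221.8 352.5] [100.48601455   2.17436585  -1.32136567]
```

Call:
move_arm:
  series:
    - {"slide":[0,2,-1],"turn":0,"claw":1}
    - {"slide":[20,2,-1],"turn":0,"claw":1}
    - {"slide":[45,2,-1],"turn":0,"claw":1}
    - {"slide":[68,2,-1],"turn":0,"claw":1}
    - {"slide":[86,2,-1],"turn":0,"claw":1}
    - {"slide":[97,2,-1],"turn":0,"claw":1}
    - {"slide":[100,2,-1],"turn":0,"claw":1}
    - {"slide":[100,2,-1],"turn":0,"claw":1}

```text
t: 12.35
eef_pos: [570.1, 224.3, 252.1]
ee_rot: [0.301, 1.55, -0.301]
contact_force: [0.1, 0.5, 0.7]
width: 0.998
```

```bash
python3 look.py 9 3,18
python3 -c "
import cv2;p=cv2.imread('pics/scene9.png');cv2.imwrite('pics/scene9c.png',cv2.resize(p[60:240,270:430],None,fx=3,fy=3))"
```

```text
12.35 [570.1 224.3 252.1] [0.1 0.5 0.7] 0.9976436270562302 xaxis [-3.e-04 -2.e-04 -1.e+00] yaxis [ 3.744e-01  9.273e-01 -3.000e-04]
scene 1220 [[543.2, 195.6, 40.1], [574.7, 213.4, 92.1], [597.5, 251.2, 136.9]]
top 332 [[539.5, 205.2, 10.0], [548.0, 223.1, 79.1], [592.3, 259.1, 117.9]]
```

View pics/scene9c.png

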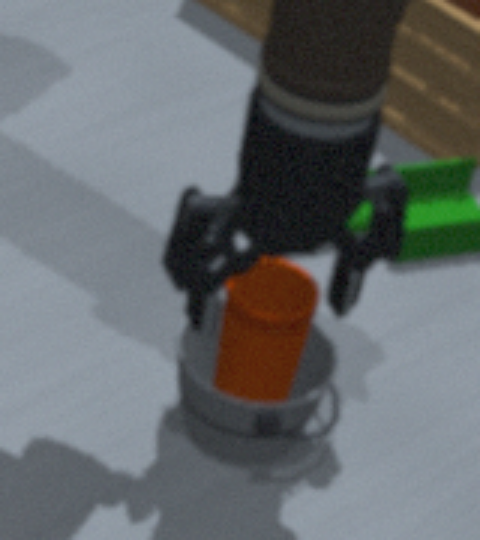

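The fingers straddle the orange rim, tips at crop (197,320) and (345,305), above the bucket rim. I'll close and lift slowly.

Call:
move_arm:
  series:
    - {"slide":[0,0,0],"turn":0,"claw":0.8}
    - {"slide":[0,0,0],"turn":0,"claw":0.72}
    - {"slide":[0,0,0],"turn":0,"claw":0.66}
    - {"slide":[0,0,0],"turn":0,"claw":0.6}
    - {"slide":[0,0,0],"turn":0,"claw":0.5}
    - {"slide":[0,0,0],"turn":0,"claw":0.5}
    - {"slide":[0,0,0],"turn":0,"claw":0.5}
    - {"slide":[0,0,0],"turn":0,"claw":0.5}
  force: 40

```text
t: 13.25
eef_pos: [570.3, 225.1, 253.5]
ee_rot: [0.301, 1.548, -0.3]
contact_force: [-0.6, -0.9, 5.9]
width: 0.659
```

Call:
move_arm:
  series:
    - {"slide":[-3,0,0],"turn":0,"claw":0.5}
    - {"slide":[-7,0,0],"turn":0,"claw":0.5}
    - {"slide":[-12,0,0],"turn":0,"claw":0.5}
    - {"slide":[-18,0,0],"turn":0,"claw":0.5}
    - {"slide":[-24,0,0],"turn":0,"claw":0.5}
    - {"slide":[-30,0,0],"turn":0,"claw":0.5}
    - {"slide":[-30,0,0],"turn":0,"claw":0.5}

```text
t: 13.95
eef_pos: [570.4, 225.2, 283.6]
ee_rot: [0.301, 1.548, -0.299]
contact_force: [0.3, 0.3, -1.7]
width: 0.66
```

```bash
python3 look.py 10 3,18
python3 -c "
import cv2;p=cv2.imread('pics/scene10.png');cv2.imwrite('pics/scene10c.png',cv2.resize(p[60:240,270:430],None,fx=3,fy=3))"
```

```text
13.95 [570.4 225.2 283.6] [ 0.3  0.3 -1.7] 0.6597720531632192 xaxis [ 2.4e-03  8.0e-04 -1.0e+00] yaxis [0.3735 0.9276 0.0016]
scene 1445 [[545.2, 197.0, 40.6], [581.1, 212.7, 113.6], [598.3, 253.2, 149.6]]
top 420 [[540.3, 196.8, 36.4], [548.9, 219.3, 112.4], [593.1, 249.9, 176.2]]
```

View pics/scene10c.png

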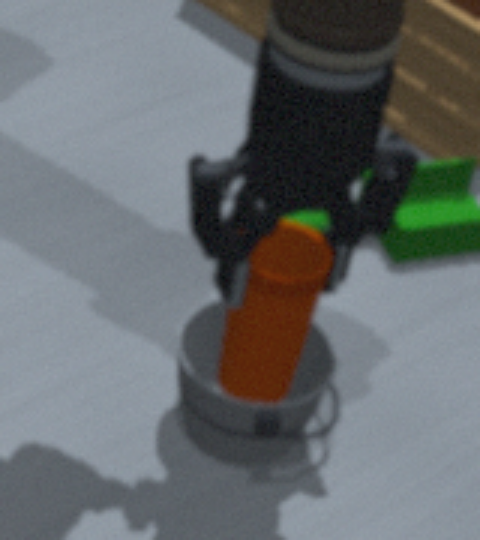

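The orange pot is rising and the bucket stays put. I'll lift it fully clear.

Call:
move_arm:
  series:
    - {"slide":[-10,0,0],"turn":0,"claw":0.5}
    - {"slide":[-25,0,0],"turn":0,"claw":0.5}
    - {"slide":[-45,0,0],"turn":0,"claw":0.5}
    - {"slide":[-70,0,0],"turn":0,"claw":0.5}
    - {"slide":[-95,0,0],"turn":0,"claw":0.5}
    - {"slide":[-115,0,0],"turn":0,"claw":0.5}
    - {"slide":[-125,0,0],"turn":0,"claw":0.5}
    - {"slide":[-125,0,0],"turn":0,"claw":0.5}

```text
t: 14.85
eef_pos: [570.4, 225.2, 410.1]
ee_rot: [0.302, 1.545, -0.298]
contact_force: [0.1, -0.0, -1.4]
width: 0.659
```

```bash
python3 look.py 11 3,18
python3 - <<'E'
from h import *
s=r.sense();R=cv2.Rodrigues(np.array(s["ee_rot"]))[0]
print(R.T@(np.array([554.4,-147.2,s["eef_pos"][2]])-50*np.array([.928,-.374,0])-s["eef_pos"]))
E
```

```text
14.85 [570.4 225.2 410.1] [ 0.1 -0.  -1.4] 0.659412441770971 xaxis [ 0.0049  0.0015 -1.    ] yaxis [0.3734 0.9276 0.0032]
scene 1820 [[545.9, 197.3, 166.9], [582.7, 211.8, 240.3], [598.3, 253.1, 277.4]]
top 884 [[540.1, 199.8, 164.4], [550.7, 216.4, 233.1], [594.4, 251.2, 275.4]]
[ 1.12833244e-01 -3.50751527e+02  7.49366563e+01]
```

View pics/scene11.png

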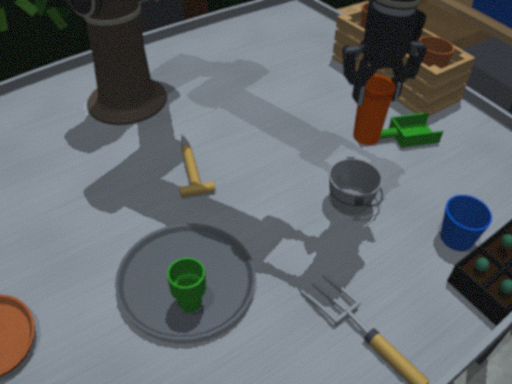

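The orange pot hangs clear at (372,110) and the empty bucket is still in place at (355,185). I'll carry it over to the saucer.

Call:
move_arm:
  series:
    - {"slide":[0,-15,3],"turn":0,"claw":0.5}
    - {"slide":[0,-45,9],"turn":0,"claw":0.5}
    - {"slide":[0,-85,18],"turn":0,"claw":0.5}
    - {"slide":[0,-125,27],"turn":0,"claw":0.5}
    - {"slide":[0,-165,35],"turn":0,"claw":0.5}
    - {"slide":[0,-205,44],"turn":0,"claw":0.5}
    - {"slide":[0,-245,52],"turn":0,"claw":0.5}
    - {"slide":[0,-280,60],"turn":0,"claw":0.5}

```text
t: 15.75
eef_pos: [519.1, -59.6, 405.6]
ee_rot: [0.3, 1.553, -0.302]
contact_force: [-0.1, 0.6, -1.4]
width: 0.659
```

Call:
move_arm:
  series:
    - {"slide":[0,-30,6],"turn":0,"claw":0.5}
    - {"slide":[0,-55,12],"turn":0,"claw":0.5}
    - {"slide":[0,-70,15],"turn":0,"claw":0.5}
    - {"slide":[20,-70,15],"turn":0,"claw":0.5}
    - {"slide":[50,-70,15],"turn":0,"claw":0.5}
    - {"slide":[80,-70,15],"turn":0,"claw":0.5}
    - {"slide":[100,-70,15],"turn":0,"claw":0.5}
    - {"slide":[100,-70,15],"turn":0,"claw":0.5}

```text
t: 16.55
eef_pos: [506.1, -127.0, 302.9]
ee_rot: [0.302, 1.56, -0.3]
contact_force: [-0.3, 0.8, -1.5]
width: 0.66
```

```bash
python3 look.py 12 3,18
```

```text
16.55 [ 506.1 -127.   302.9] [-0.3  0.8 -1.5] 0.6595330940817039 xaxis [-0.0093  0.0033 -1.    ] yaxis [ 3.734e-01  9.277e-01 -5.000e-04]
scene 2016 [[476.9, -153.3, 59.5], [518.1, -129.1, 136.8], [532.0, -99.1, 168.5]]
top 396 [[476.4, -142.4, 56.3], [493.0, -110.2, 104.0], [511.3, -97.0, 169.3]]
```

View pics/scene12.png

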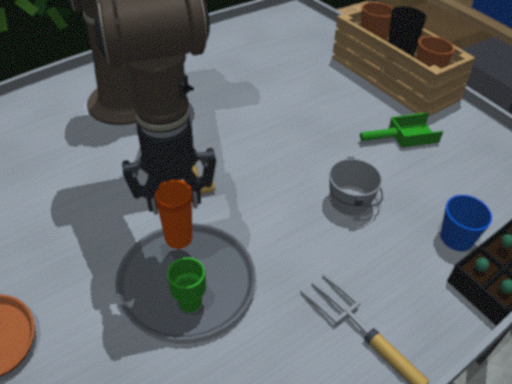

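The orange pot is over the saucer at (177,215), behind the green one. I'll lower it.

Call:
move_arm:
  series:
    - {"slide":[10,0,0],"turn":0,"claw":0.5}
    - {"slide":[22,0,0],"turn":0,"claw":0.5}
    - {"slide":[30,0,0],"turn":0,"claw":0.5}
    - {"slide":[36,0,0],"turn":0,"claw":0.5}
    - {"slide":[38,0,0],"turn":0,"claw":0.5}
    - {"slide":[38,0,0],"turn":0,"claw":0.5}
    - {"slide":[38,0,0],"turn":0,"claw":0.5}

```text
t: 17.35
eef_pos: [508.8, -127.8, 269.4]
ee_rot: [0.3, 1.549, -0.3]
contact_force: [-0.0, -0.0, -1.3]
width: 0.658
```

```bash
python3 look.py 13 3,18
```

```text
17.35 [ 508.8 -127.8  269.4] [-0.  -0.  -1.3] 0.6575801979408474 xaxis [ 5.e-04 -2.e-04 -1.e+00] yaxis [0.3735 0.9276 0.    ]
scene 1827 [[481.3, -154.4, 32.0], [522.0, -130.0, 104.0], [536.0, -100.4, 134.7]]
top 299 [[479.5, -140.9, 20.5], [495.9, -109.1, 70.7], [514.2, -97.6, 133.6]]
```

Call:
move_arm:
  series:
    - {"slide":[2,0,0],"turn":0,"claw":0.5}
    - {"slide":[4,0,0],"turn":0,"claw":0.5}
    - {"slide":[6,0,0],"turn":0,"claw":0.5}
    - {"slide":[7,0,0],"turn":0,"claw":0.5}
    - {"slide":[7,0,0],"turn":0,"claw":0.5}

```text
t: 17.95
eef_pos: [508.5, -127.7, 261.9]
ee_rot: [0.3, 1.55, -0.3]
contact_force: [0.7, -0.4, -1.1]
width: 0.66
```

Call:
move_arm:
  series:
    - {"slide":[1,0,0],"turn":0,"claw":0.5}
    - {"slide":[2,0,0],"turn":0,"claw":0.5}
    - {"slide":[2,0,0],"turn":0,"claw":0.5}

```text
t: 18.25
eef_pos: [508.6, -127.7, 260.0]
ee_rot: [0.3, 1.55, -0.3]
contact_force: [-0.1, 0.1, -1.8]
width: 0.661
```

Call:
move_arm:
  series:
    - {"slide":[0.5,0,0],"turn":0,"claw":0.5}
    - {"slide":[1,0,0],"turn":0,"claw":0.5}
    - {"slide":[1,0,0],"turn":0,"claw":0.5}

```text
t: 18.55
eef_pos: [508.9, -127.8, 259.6]
ee_rot: [0.3, 1.549, -0.3]
contact_force: [0.1, -0.9, 1.6]
width: 0.66
```

Call:
move_arm:
  series:
    - {"slide":[0.5,0,0],"turn":0,"claw":0.5}
    - {"slide":[0.5,0,0],"turn":0,"claw":0.5}

```text
t: 18.75
eef_pos: [509.1, -127.9, 259.5]
ee_rot: [0.3, 1.549, -0.3]
contact_force: [-1.2, 0.3, 4.8]
width: 0.658
```

Call:
move_arm:
  series:
    - {"slide":[0,0,0],"turn":0,"claw":0.67}
    - {"slide":[0,0,0],"turn":0,"claw":0.7}
    - {"slide":[0,0,0],"turn":0,"claw":0.76}
    - {"slide":[0,0,0],"turn":0,"claw":0.86}
    - {"slide":[0,0,0],"turn":0,"claw":1}
    - {"slide":[0,0,0],"turn":0,"claw":1}
    - {"slide":[0,0,0],"turn":0,"claw":1}

```text
t: 19.45
eef_pos: [508.6, -127.7, 258.6]
ee_rot: [0.3, 1.55, -0.3]
contact_force: [-1.2, -0.4, 0.0]
width: 1.001
```

```bash
python3 look.py 14 3,18
```

```text
19.45 [ 508.6 -127.7  258.6] [-1.2 -0.4  0. ] 1.000988654709973 xaxis [-2.e-04  1.e-04 -1.e+00] yaxis [ 0.3735  0.9276 -0.    ]
scene 1670 [[481.3, -155.2, 27.7], [520.4, -130.7, 94.6], [536.2, -101.6, 124.3]]
top 285 [[479.9, -140.6, 10.9], [496.1, -108.3, 60.7], [516.8, -99.3, 123.6]]
```

View pics/scene14.png

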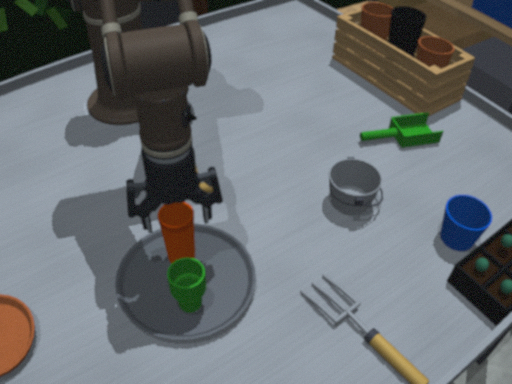

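The gripper is open and the orange pot stands at (178,235), behind green at (187,285). I'll retreat upward.

Call:
move_arm:
  series:
    - {"slide":[-10,0,0],"turn":0,"claw":1}
    - {"slide":[-35,0,0],"turn":0,"claw":1}
    - {"slide":[-70,0,0],"turn":0,"claw":1}
    - {"slide":[-100,0,0],"turn":0,"claw":1}
    - {"slide":[-120,30,0],"turn":0,"claw":1}
    - {"slide":[-130,70,0],"turn":0,"claw":1}
    - {"slide":[-130,110,0],"turn":0,"claw":1}
    - {"slide":[-130,140,0],"turn":0,"claw":1}

```text
t: 20.35
eef_pos: [561.6, 3.9, 390.7]
ee_rot: [0.301, 1.547, -0.299]
contact_force: [-0.0, -0.0, -0.3]
width: 0.999
```

Call:
move_arm:
  series:
    - {"slide":[0,10,0],"turn":0,"claw":1}
    - {"slide":[0,10,0],"turn":0,"claw":1}
    - {"slide":[0,10,0],"turn":0,"claw":1}
    - {"slide":[0,10,0],"turn":0,"claw":1}

```text
t: 20.75
eef_pos: [564.2, 10.2, 388.6]
ee_rot: [0.301, 1.55, -0.302]
contact_force: [-0.5, -0.9, 0.2]
width: 1.0
```

Run:
```python
from h import *
from scipy.optimize import least_squares
print(r.sense()["t"],r.sense()["eef_pos"])
def circ(Q):
    if len(Q)<20: return len(Q)
    return least_squares(lambda a:np.hypot(Q[:,0]-a[0],Q[:,1]-a[1])-a[2],[*Q[:,:2].mean(0),30],loss="soft_l1",f_scale=2).x.round(1),len(Q)
for n in("scene","top"):
  p,d=r.read_camera(n);cv2.imwrite(f"pics/{n}15.png",p)
  P=cloud(n,d,np.ones_like(d,bool))
  for nm,x,y,hs in(("green",600,-165,((30,50),(60,80),(88,103))),("orange",508,-128,((60,80),(85,100),(114,126)))):
    Q=P[np.hypot(P[:,0]-x,P[:,1]-y)<45]
    for a,b in hs: print(n,nm,a,circ(Q[(Q[:,2]>a)&(Q[:,2]<b)]))
    print(np.percentile(Q[:,2],99))
  Q=P[np.hypot(P[:,0]-570,P[:,1]-220)<70];S=Q[(Q[:,2]>64)&(Q[:,2]<72)];print("bucket",circ(S))
```

```text
20.75 [564.2396332   10.23849509 388.55547956]
scene green 30 (array([ 599.7, -165.3,   19.6]), 183)
scene green 60 (array([ 600.5, -165.3,   26.9]), 525)
scene green 88 (array([ 600. , -164.7,   27.1]), 459)
98.69709460297486
scene orange 60 (array([ 508.3, -127.9,   25.3]), 292)
scene orange 85 (array([ 508.6, -127.8,   25.9]), 349)
scene orange 114 (array([ 508.3, -127.8,   27.4]), 445)
124.4104775711874
bucket (array([571.2, 219.9,  49.8]), 385)
top green 30 13
top green 60 (array([ 598.2, -161.4,   27.1]), 99)
top green 88 (array([ 598.2, -162.9,   27. ]), 130)
98.54533004982133
top orange 60 0
top orange 85 0
top orange 114 0
42.02742055178797
bucket (array([569.4, 220.8,  50. ]), 145)
```

View pics/scene15.png

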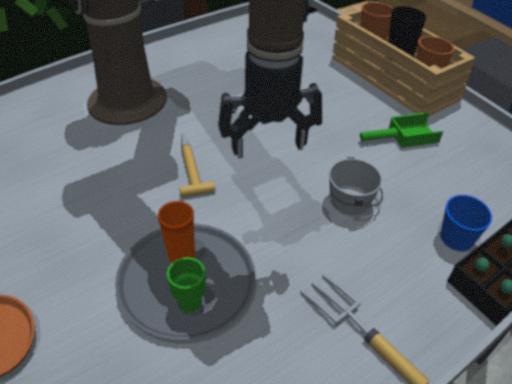

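View pics/top15.png

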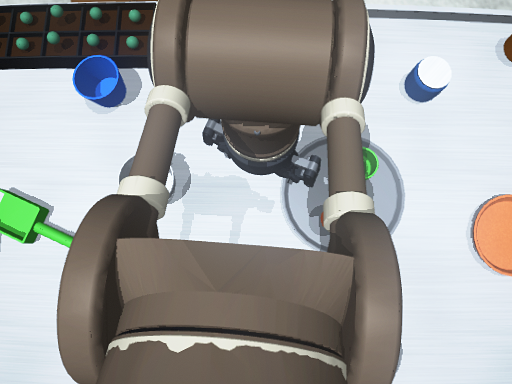

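Both pots stand upright on the saucer, green at (187,285) and orange at (178,235). The bucket hasn't moved and the arm is clear, though it hides the orange pot from the top camera. Handing in.

```bash
python3 -c "
from rig import r
print(r.hand_in())"
```

```text
the job is handed in; nothing more can be done
None
```

I lifted the green pot out first and set it on the grey saucer at about (600, -165). Then I lifted the orange pot out of the bucket and set it beside the green one at about (508, -128). I lowered each pot until the wrist force showed contact (about 5–10 N), then opened the gripper slowly. I handed in just after 20.75 s on the robot's clock, with the gripper open and clear of everything.

**Upright:** in the scene camera the fitted axes stay within 1 mm from low to high on both pots. The rims measure about 98 mm and 124 mm, against expected heights of 97 mm and 122 mm.

**Bucket:** it measures within 0.5 mm of where it started.

**Not confirmed:** in the last look the arm hid the orange pot from the top camera, so its final position rests on the scene camera alone. For the half-hidden green pot, the two cameras differ by 2–4 mm.

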